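# Click the date wheel to its pointer and press the print key

### The job

On the date coder, flick the teeth of the seven-tooth wheel with a fingertip, click by click, clockwise as seen from above, until its one long tooth points at the fixed pointer, without running past it; then press the round key fully down and let it come up again. Nothing is to be picked up: do not lift, tip or shove the coder, do not press the key before the wheel is set, and leave the things standing around it alone.

Things in the scene. Friction and masses are not known exactly. Their poses are not given: they have to be found in the camera images.
- coder: Date coder: grey box 150 (own x) x 250 (own y) x 70 mm high on rubber feet, about 2.5 kg, loose on the bench. Origin at the centre of its underside, z up. On top: the wheel in the middle, the pointer towards +y (72 to 102 mm from the middle, 5 mm high), the key towards -y.
- wheel (a joint): Turn of the black wheel, rad, growing clockwise seen from above; 0: long tooth at the pointer. It rests only at clicks, multiples of 0.898 (a seventh of a turn), and starts 1 to 4 clicks short (-0.898 to -3.590). A sprung catch holds each click: 2 to 4 N at the teeth moves it; pushed more than half way (0.45 rad) it snaps on to the next click and stops there. It can turn either way.
- wheel_center (a point): Wheel's upright axis, level with the teeth's tops, 92 mm above the bench. Hub 50 mm across, 73 to 95 mm up, with a steel stud to 99 mm. Seven straight radial teeth 51.4 degrees apart, 7 mm thick, 74 to 92 mm up, outer ends free: six reach 50 mm from the axis, the long one 68 mm. Gap between neighbours 32 mm at 45 mm from the axis. Box top below them: 71 mm up.
- long_tooth_tip (a point): Top edge of the outer end of the long tooth, 68 mm from the wheel's axis, 92 mm above the bench; turns with the wheel.
- pointer_tip (a point): Top of the fixed pointer's nose, 72 mm from the wheel's axis in the coder's +y direction, 75 mm above the bench.
- key (a joint): Travel of the print key, m: 0 up, 0.006 fully down. It springs up by itself; fully down takes 5 N.
- key_top (a point): Centre of the top face of the round black print key, 34 mm in diameter, pressed straight down; 97 mm from the wheel's axis in the coder's -y direction, 92 mm above the bench when up, in a dark steel housing 82 mm above the bench.
- label_roll: loose bystander, not to be disturbed: paper ring standing flat, 84 mm outside diameter, 50 mm high; origin at the centre of its underside
- tape_roll: loose bystander: clear tape ring lying flat, 72 mm outside diameter, 19 mm high; origin at the centre of its underside
- sanitiser: loose bystander: white bottle, 52 mm diameter, 120 mm high; origin at the centre of its underside
- scraper: loose bystander: spatula 200 mm long lying along its own x axis; origin near the middle of its underside
- clip_tray: loose bystander: open white tray 100 x 75 x 35 mm; origin at the centre of its underside
- pen_cup: loose bystander: open steel cup, 64 mm across, 75 mm high; origin at the centre of its underside
- label_box: loose bystander: small carton 70 x 55 x 45 mm; origin at the centre of its underside

How it is judged:
By the outcome, as a careful person would: the job done as asked, in the order asked, and still so for the second after the job is handed in, with the robot touching nothing.
It also fails if it takes over 56 s, if anything falls off the work surface, if the arm or the gripper's body presses on something with over 40 N, if the wrist force passes 120 N, or if a joint passes its speed limit or range.

### The arm

A 7-joint arm with a two-finger parallel gripper is mounted at the origin on the work surface. World frame = base frame: x ahead of the robot, y to its left, z up, the work surface at z = 0. Lengths are in mm, angles in rad, forces in N, time in s.
With the tool pointing down it reaches from about 400 to 900 mm from the base axis. Payload 5.5 kg.
Tool frame: the origin (TCP) lies on the centre line of the jaws, within the pads' length; the fingertips stand 25 mm ahead of it and the grasp point (between the pads) lies 6 mm ahead of it; z points along the fingers, y is the direction in which the jaws open and shut (so a half turn about z gives the same grasp; the last joint's range is limited). The gripper opens to 85 mm and grips with 20 to 120 N. Pads are 22 mm wide; open, the fingers measure 114 mm over their backs; the gripper's body (76 mm by 85 mm) begins 54 mm behind the grasp point. The pads swing forward as they close: fully open they stand 13 mm farther back than shut.
Start: joints at [-0.967, 0.501, -0.427, 1.55, 0.221, 1.138, -0.21], TCP at [217.22, 612.629, 256.31] pointing down, gripper open.
Joint ranges: [-2.88, 2.88], [-0.31, 2.03], [-1.54, 1.56], [0.2, 2.42], [-1.41, 4.55], [0.19, 2.02], [-2.57, 2.57]. Speed limits (rad/s): [2.57, 2.57, 3.14, 3.14, 3.14, 3.14, 3.14].

### API

Orientations are given as a unit quaternion [w, x, y, z].
In Python, from bench import robot gives the robot as it stands. The module is installed in compiled form; this text tells all that it offers.
- The arm moves only by the tool send_rows, never from a script. Its argument "steps" is one flat list of numbers, 4 for each row, row after row: the shift along the tool's x, y, z in m, then the turn about the tool's z in rad. In form: [dx, dy, dz, roll, dx, dy, dz, roll, ...]. A call has 1 to 20 rows; each row shifts and turns the commanded pose from where the row before left it, along the tool's axes as they then stand; what a row does not reach is not made up. A row lasts 1/10 s, in which the tool goes at most 50 mm and 8.59 degrees, less where a joint would pass 70% of its speed; a pose out of reach is approached as far as the arm can. A call is refused whole if a number of a shift passes 0.05 or a number of a turn 0.15, either way. A call with a gripper value outside its range is refused whole. "gripper" is the finger opening in m, from 0 to 0.0854, set as the call begins (left out, the last holds). The fingers move at their own pace and stop on an object; "grip_force" is the grip in N (left out, the last holds). Time passes only in rows, so rows that do not move let the fingers close. It gives the time, the measured TCP pose, the force and the opening at its end, in the units of the state.
- robot.observe(): the state, without advancing time (a new reading comes with each control period).
- robot.read_camera(name): name is "side" or "top"; returns the picture (400x640x3 uint8, red, green, blue); there is no depth.
- robot.camera_info(name): a dict with "fx", "fy", "cx", "cy" (pixels), "dist" ([k1, k2, p1, p2, k3] as OpenCV has them; the pictures are not rectified), "view" (4x4, takes a point from world to camera coordinates). Camera axes: x right, y up, looking along -z (the intrinsics and any distortion apply to the point x, -y, -z); pixel columns grow to the right and rows downward; lengths in mm; the calibration is good to about 2 mm. A picture is of the moment at which its call begins. camera_info takes no time and is no camera call.
- robot.hand_in(): hands the job in, once; it reports no verdict.
The state is a dict: "time": time; "joints": joint angles; "joint_vel": joint speeds; "tau": joint torques, N m; "tcp_pos": TCP position; "tcp_rot": TCP orientation; "force": force on the tool from outside, world axes, zero at the start; "moment": the same for the moment, N m; "width": finger opening in mm.
Only numpy, scipy, OpenCV 4.12 (cv2) and the standard library are available. Lean on these libraries where they do the work, as an engineer would, in place of code of your own. Each camera call takes 0.05 s, during which the arm holds its last target.

## Working session

There is one attempt and no reset: what is moved stays moved. The work goes in short steps, Python scripts to look and compute and a tool call to move; the robot and the scene stay as the last step left them, time stands still between calls to the robot, and variables do not carry over. Pictures are saved under pics/ and viewed, and the job is handed in when it is done.

Besides the shell and the picture viewer there is one more tool, called after ">>>" by a JSON object that holds its "fn" and its "kwargs". send_rows: Moves the arm, as the interface text tells. Its arguments: {"type":"object","properties":{"steps":{"type":"array","items":{"type":"number"}},"gripper":{"type":"number"},"grip_force":{"type":"number"}},"required":["steps"]}

```bash
mkdir -p pics; python3 - <<'E'
from bench import robot
import cv2,numpy as np
s=robot.observe(); print(s)
for n in("top","side"):
    im=robot.read_camera(n); cv2.imwrite(f"pics/{n}0.png",im[:,:,::-1]); print(n,robot.camera_info(n))
E
```

```text
{'time': 0.0, 'joints': array([-0.96680553,  0.50185286, -0.42674666,  1.55145215,  0.22079712,
        1.13831434, -0.21029809]), 'joint_vel': array([ 0.00049425,  0.00099249, -0.00060232,  0.00032668, -0.00290849,
       -0.0004989 ,  0.00105994]), 'tau': array([-4.43209535e-05, -5.69526029e+01, -5.81609353e+00, -2.80943370e+01,
        1.07138185e-02,  1.20577702e-02, -2.00450685e-06]), 'tcp_pos': array([217.10240014, 611.98010753, 255.25133851]), 'tcp_rot': array([-1.90075236e-04,  1.69563612e-01,  9.85518750e-01, -9.68914966e-04]), 'force': array([ 1.00690699, -0.41695039, -0.98120398]), 'moment': array([ 0.03646609, -0.03407192,  0.05707088]), 'width': 85.67528576413261}
top {'fx': 389.4853582663007, 'fy': 389.4853582663007, 'cx': 314.1049596712855, 'cy': 207.19353685832672, 'dist': array([0.0223626, 0.       , 0.       , 0.       , 0.       ]), 'view': array([[-2.43936339e-02, -9.99691241e-01, -4.73012291e-03,
         9.02136769e+01],
       [ 9.76617361e-01, -2.48410102e-02,  2.13544971e-01,
        -5.56943899e+02],
       [-2.13596538e-01,  5.89617685e-04,  9.76921784e-01,
        -9.10371145e+02],
       [ 0.00000000e+00,  0.00000000e+00,  0.00000000e+00,
         1.00000000e+00]])}
side {'fx': 368.1437387735505, 'fy': 368.1437387735505, 'cx': 317.4455608147365, 'cy': 202.4467356398203, 'dist': array([-0.07528202,  0.        ,  0.        ,  0.        ,  0.        ]), 'view': array([[ 9.21975730e-01, -3.87219009e-01,  4.71093929e-03,
        -4.99127746e+02],
       [ 1.97586621e-01,  4.80850328e-01,  8.54249664e-01,
        -2.42882822e+02],
       [-3.33046965e-01, -7.86666639e-01,  5.19841628e-01,
        -7.09217666e+02],
       [ 0.00000000e+00,  0.00000000e+00,  0.00000000e+00,
         1.00000000e+00]])}
```

View pics/top0.png

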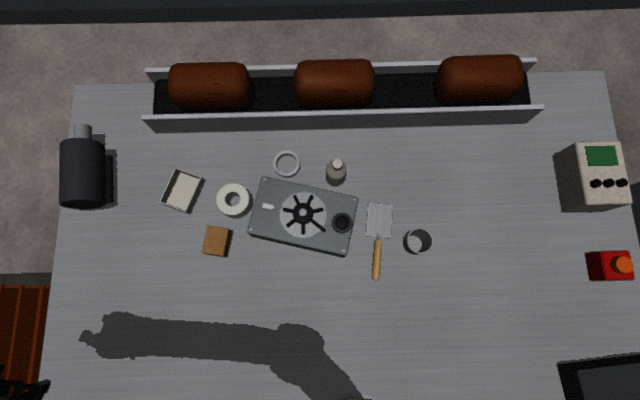

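View pics/side0.png

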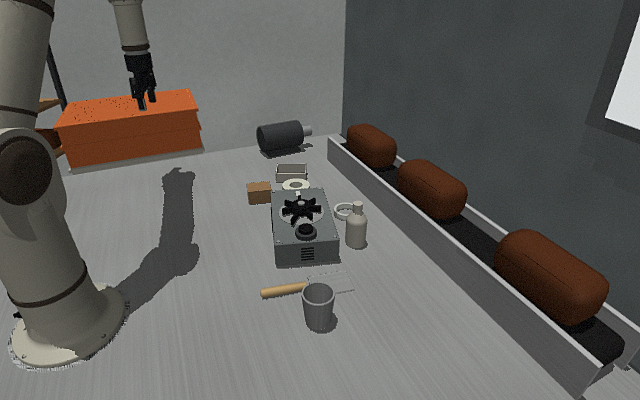

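```bash
cat > h.py <<'E'
import numpy as np,cv2
from bench import robot
def K(c): return np.array([[c['fx'],0,c['cx']],[0,c['fy'],c['cy']],[0,0,1]])
def cast(n,uv,z):
    c=robot.camera_info(n);V=c['view'];R=V[:3,:3];t=V[:3,3]
    p=cv2.undistortPoints(np.array(uv,float).reshape(-1,1,2),K(c),c['dist'])[:,0]
    d=np.c_[p[:,0],-p[:,1],-np.ones(len(p))]@R; o=-R.T@t
    return o+d*((z-o[2])/d[:,2])[:,None]
def proj(n,P):
    c=robot.camera_info(n);V=c['view'];P=np.atleast_2d(P)
    q=P@V[:3,:3].T+V[:3,3]; q=q*[1,-1,-1]
    return cv2.projectPoints(q,np.zeros(3),np.zeros(3),K(c),c['dist'])[0][:,0]
def snap(n,name,box=None,f=1):
    im=robot.read_camera(n)[:,:,::-1]
    if box: x0,y0,x1,y1=box; im=im[y0:y1,x0:x1]
    im=cv2.resize(im,None,fx=f,fy=f,interpolation=cv2.INTER_CUBIC); cv2.imwrite('pics/'+name,im)
E
python3 - <<'E'
import cv2
a=cv2.imread('pics/top0.png')[160:270,230:370]; cv2.imwrite('pics/t0c.png',cv2.resize(a,None,fx=5.4,fy=5.4,interpolation=2))
a=cv2.imread('pics/side0.png')[170:280,240:380]; cv2.imwrite('pics/s0c.png',cv2.resize(a,None,fx=5.4,fy=5.4,interpolation=2))
E
```

```text
(no output)
```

View pics/t0c.png

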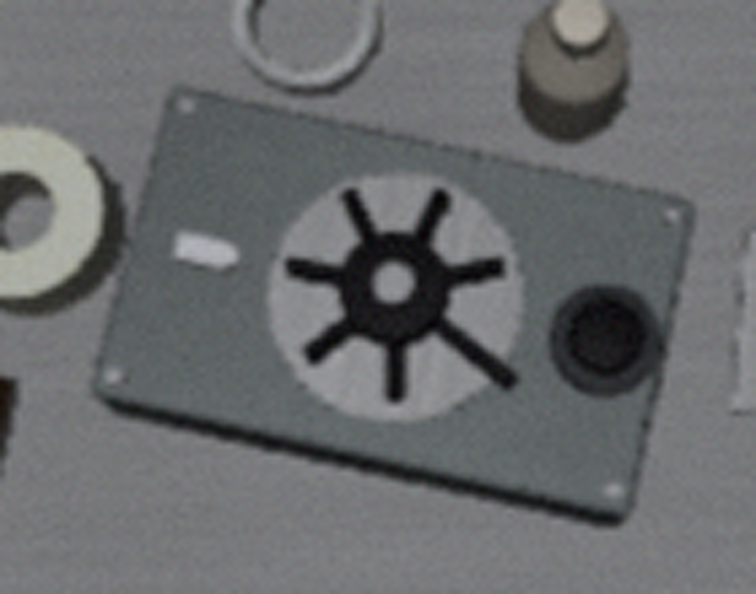

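View pics/s0c.png

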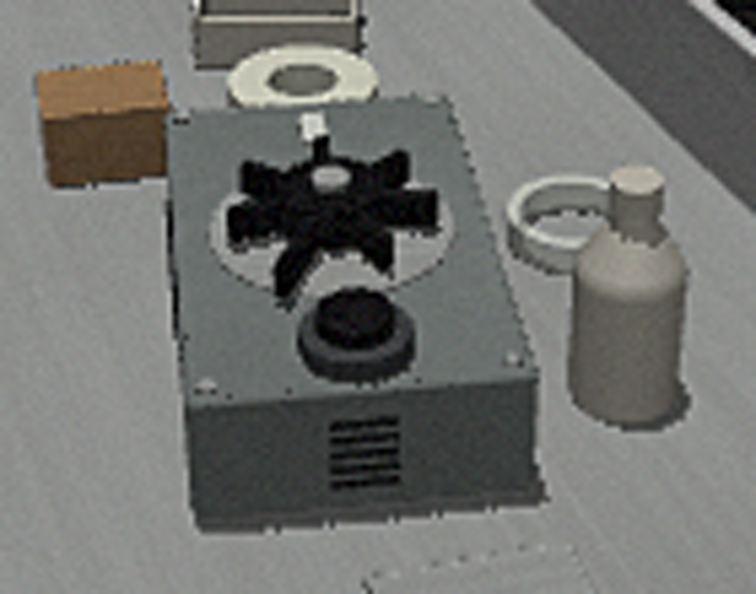

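```bash
cat > m.py <<'E'
from h import *
def tp(x,y): return [230+(x+.5)/5.4-.5,160+(y+.5)/5.4-.5]
st=cast('top',[tp(393,283)],99)[0]
lt=cast('top',[tp(513,380)],92)[0]
kt=cast('top',[tp(602,333)],92)[0]
pn=cast('top',[tp(240,258)],75)[0]
teeth=cast('top',[tp(*p) for p in[(350,192),(440,195),(500,266),(395,400),(312,357),(290,266)]],92)
print('stud',st,'long',lt,np.linalg.norm(lt-st),'key',kt,np.linalg.norm((kt-st)[:2]),'ptr',pn,np.linalg.norm((pn-st)[:2]))
a=lambda v:np.degrees(np.arctan2(v[1],v[0]))
print(a(pn-st),a(st-kt),a(lt-st),[round(a(t-st),1) for t in teeth],[round(np.linalg.norm((t-st)[:2]),1) for t in teeth])
# corners of box top z=70
co=cast('top',[tp(*p) for p in[(178,88),(695,203),(632,512),(97,390)]],70)
print(co,co.mean(0))
for n,p in(('stud',(332,178)),('key',(355,312))):
    print(n,cast('side',[[240+p[0]/5.4-.4,170+p[1]/5.4-.4]],99 if n=='stud' else 92))
print(proj('side',np.array([[*st[:2],99],[*kt[:2],92]])))
E
python3 m.py
```

```text
stud [539.55540101 104.59985974  99.        ] long [496.05350993  52.75097679  92.        ] 68.04205457697722 key [516.07481198  12.75658962  92.        ] 94.79728017799935 ptr [557.87700711 174.64491093  75.        ] 72.40159145635505
75.34161723522114 75.6589833172953 -129.99708986943702 [np.float64(23.3), np.float64(-27.7), np.float64(-80.5), np.float64(179.7), np.float64(130.3), np.float64(77.3)] [np.float64(47.5), np.float64(46.6), np.float64(48.3), np.float64(51.1), np.float64(47.9), np.float64(47.1)]
[[640.65925924 203.78283677  70.        ]
 [579.5162352  -33.81050159  70.        ]
 [438.90921699   1.07385624  70.        ]
 [499.71530173 239.72623976  70.        ]] [539.70000329 102.69310779  70.        ]
stud [[541.06797012 106.29777007  99.        ]]
key [[515.56240061  11.19782783  92.        ]]
[[300.75386557 203.0095496 ]
 [305.30343043 226.9654998 ]]
```

>>> {"fn": "send_rows", "kwargs": {"steps": [-0.0247,-0.0159,0,0,-0.0247,-0.0159,0,0,-0.0247,-0.0159,0,0,-0.0247,-0.0159,0,0,-0.0247,-0.0159,0,0,-0.0247,-0.0159,0,0,-0.0247,-0.0159,0,0,-0.0247,-0.0159,0,0,-0.0247,-0.0159,0,0,-0.0247,-0.0159,0,0,-0.0247,-0.0159,0,0,-0.0247,-0.0159,0,0,-0.0247,-0.0159,0,0,-0.0247,-0.0159,0,0,-0.0247,-0.0159,0,0,-0.0247,-0.0159,0,0,-0.0247,-0.0159,0,0,-0.0247,-0.0159,0,0,-0.0247,-0.0159,0,0,-0.0247,-0.0159,0,0], "gripper": 0, "grip_force": 20}}

```text
time: 2.1
tcp_pos: [576.8, 146.7, 255.8]
tcp_rot: [-0.0, 0.17, 0.986, -0.0]
force: [0.4, -0.1, 0.0]
width: -0.4
```

>>> {"fn": "send_rows", "kwargs": {"steps": [0,0,0.025,0.125,0,0,0.025,0.125,0,0,0.025,0.125,0,0,0,0,0,0,0,0]}}

```text
time: 2.6
tcp_pos: [576.1, 147.9, 181.1]
tcp_rot: [-0.001, 0.349, 0.937, -0.0]
force: [0.4, 0.2, 0.8]
width: 0.3
```

```bash
python3 - <<'E'
from h import *
s=robot.observe(); print(s['tcp_pos'],s['tcp_rot'],s['joints'],s['force'])
snap('side','s1.png',(220,100,380,220),5); snap('top','t1.png',(230,150,390,270),5)
p=s['tcp_pos']
for n,o in(('side',(220,100)),('top',(230,150))):
  for d in(0,12,25,38): print(n,d,(proj(n,p-[0,0,d])-o)*5)
print(cast('top',[[336,177]],0))
E
```

```text
[576.1159237  147.9089136  181.06036973] [-6.49448949e-04  3.48605883e-01  9.37269073e-01 -4.48001490e-04] [-0.18612864  0.45702728 -0.14238259  1.7679059   0.07843325  0.92373371
  0.49711984] [0.36583399 0.22341485 0.8100554 ]
side 0 [[438.66103851 319.53879734]]
side 12 [[438.86663822 341.08311962]]
side 25 [[439.08746532 364.11059935]]
side 38 [[439.30631067 386.81837538]]
top 0 [[255.5030705  193.42387762]]
top 12 [[257.86064384 200.42378608]]
top 25 [[260.34369726 207.7965355 ]]
top 38 [[262.75600614 214.95949966]]
[[654.00015435  15.24791179   0.        ]]
```

View pics/s1.png

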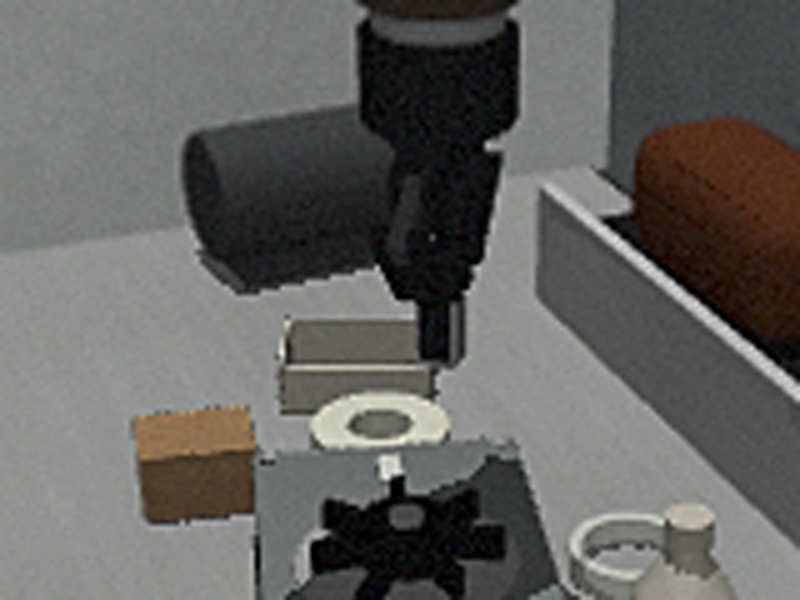

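View pics/t1.png

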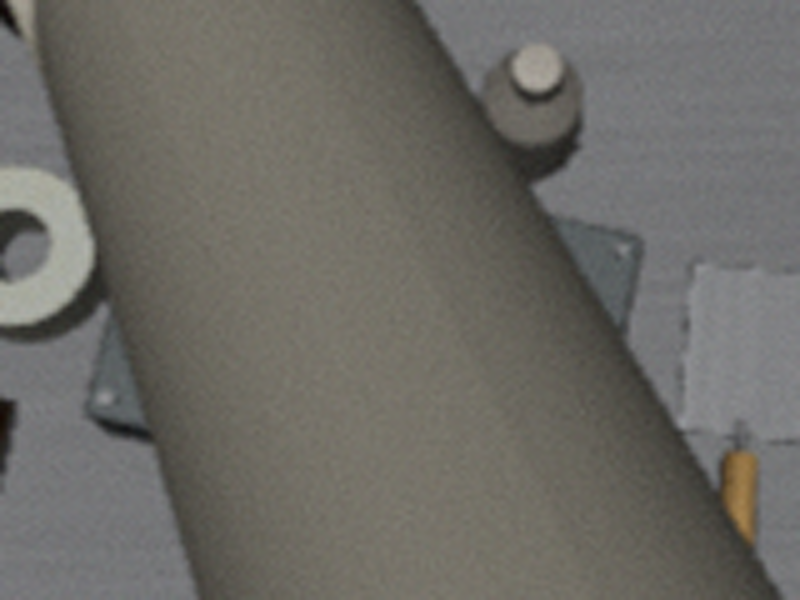

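>>> {"fn": "send_rows", "kwargs": {"steps": [0,0,0,0.139,0,0,0,0.139,0,0,0,0.139,0,0,0,0.139,0,0,0,0.139,0,0,0,0.139,0,0,0,0.139,0,0,0,0.139,0,0,0,0.139,0,0,0,0]}}

```text
time: 3.7
tcp_pos: [577.4, 148.4, 183.0]
tcp_rot: [0.0, 0.832, 0.555, 0.001]
force: [0.8, 0.1, -1.1]
width: 0.0
```

```bash
python3 - <<'E'
from h import *
s=robot.observe(); print(s['tcp_pos'],s['tcp_rot'],s['joints'],s['force'])
snap('side','s2.png',(280,120,340,165),12)
p=s['tcp_pos']
d=np.array([.922,-.387,0])
for t in(-15,-7.5,0,7.5,15): print(t,(proj('side',p-[0,0,25]+t*d)-(280,120))*12)
E
```

```text
[577.43965588 148.40450228 182.99703548] [3.07843857e-04 8.32171599e-01 5.54516399e-01 1.37778576e-03] [-0.39673653  0.45135793  0.12938544  1.77446624 -0.07124599  0.91746379
 -0.63222321] [ 0.81828996  0.05291881 -1.05664659]
-15 [[267.95194669 623.38407257]]
-7.5 [[303.31712133 623.51370549]]
0 [[338.68507167 623.64688257]]
7.5 [[374.05477118 623.78359913]]
15 [[409.42519361 623.92385047]]
```

View pics/s2.png

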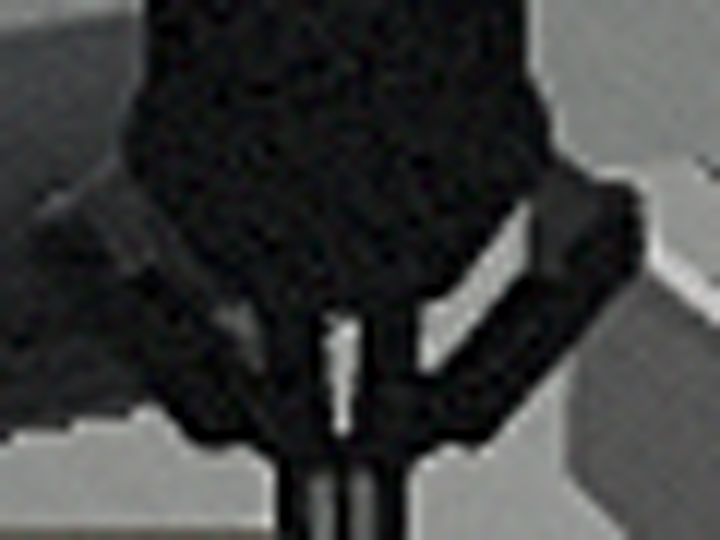

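>>> {"fn": "send_rows", "kwargs": {"steps": [0,0,0,-0.14,0,0,0,-0.14,0,0,0,-0.14,0,0,0,-0.14,0,0,0,-0.14,0,0,0,-0.14,0,0,0,-0.14,0,0,0.02,-0.14,0,0,0.02,-0.14,0,-0.0015,0.017,0,0,0,0,0,0,0,0,0]}}

```text
time: 4.95
tcp_pos: [575.9, 146.7, 124.9]
tcp_rot: [0.0, 0.345, 0.938, 0.0]
force: [-0.2, 0.4, 0.2]
width: 0.1
```

```bash
cat > look.py <<'E'
import sys
from h import *
C=np.array([540,105.])
def st():
    s=robot.observe(); p=s['tcp_pos']; q=s['tcp_rot']
    ya=2*np.degrees(np.arctan2(q[2],q[1]))-90
    d=p[:2]-C; print('t',s['time'],'p',p.round(1),'yaw_y',round((ya+180)%360-180,1),'r',np.hypot(*d).round(1),'phi',np.degrees(np.arctan2(d[1],d[0])).round(1),'F',s['force'].round(1),'q7',s['joints'][6].round(2))
for _ in range(1): st()
if len(sys.argv)>1: snap('side',sys.argv[1],(260,140,350,250),5.4); st()
E
python3 look.py s3.png
```

```text
t 4.95 p [575.9 146.7 124.9] yaw_y 49.6 r 55.0 phi 49.2 F [-0.2  0.4  0.2] q7 0.49
t 5.0 p [576.5 146.9 125.5] yaw_y 49.6 r 55.6 phi 49.0 F [ 0.3 -0.3  0.5] q7 0.49
```

View pics/s3.png

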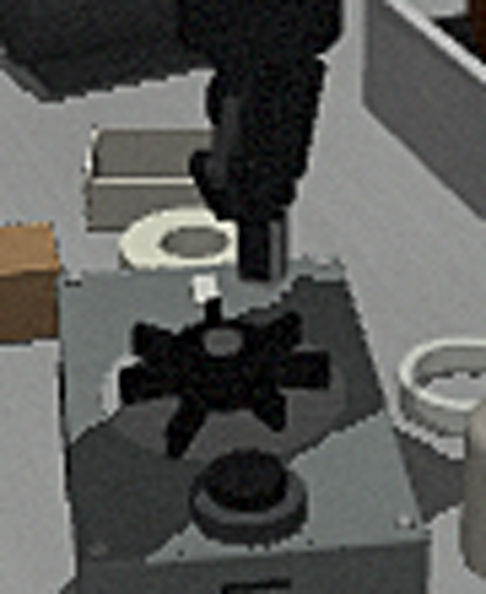

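>>> {"fn": "send_rows", "kwargs": {"steps": [0,0,0.004,0,0,0,0.004,0,0,0,0.004,0,0,0,0.004,0,0,0,0.004,0,0,0,0.001,0,0,0,0,0,0,0,0,0]}}

```text
time: 5.8
tcp_pos: [575.6, 146.7, 103.3]
tcp_rot: [-0.0, 0.346, 0.938, 0.0]
force: [0.1, 0.1, -0.4]
width: -0.1
```

```bash
python3 look.py s4.png
```

```text
t 5.8 p [575.6 146.7 103.3] yaw_y 49.5 r 54.9 phi 49.5 F [ 0.1  0.1 -0.4] q7 0.49
t 5.85 p [575.7 146.8 103.4] yaw_y 49.5 r 54.9 phi 49.5 F [ 0.1 -0.1  0.9] q7 0.49
```

View pics/s4.png

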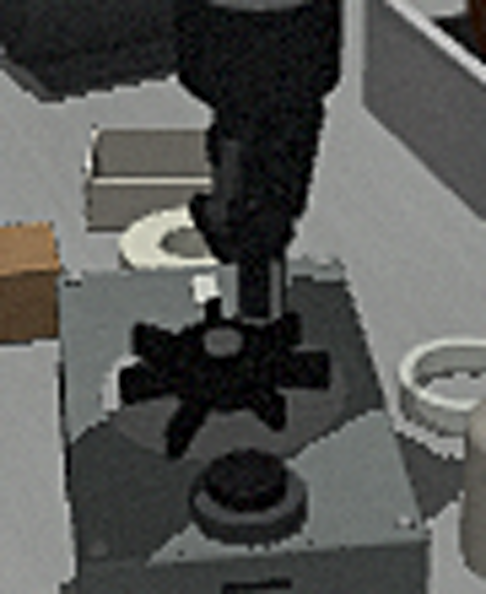

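>>> {"fn": "send_rows", "kwargs": {"steps": [-0.0041,-0.00015,0,0.0748,-0.0041,-0.00015,0,0.0748,-0.0041,-0.00015,0,0.0748,-0.0041,-0.00015,0,0.0748,-0.0041,-0.00015,0,0.0748,-0.0041,-0.00015,0,0.0748,-0.0041,-0.00015,0,0.0748,-0.0041,-0.00015,0,0.0748,-0.0041,-0.00015,0,0.0748,-0.0041,-0.00015,0,0.0748,-0.0041,-0.00015,0,0.0748,-0.0041,-0.00015,0,0.0748,0,0,0,0,0,0,0,0,0,0,0,0]}}

```text
time: 7.35
tcp_pos: [594.8, 103.6, 103.4]
tcp_rot: [-0.0, 0.718, 0.696, 0.0]
force: [-0.1, -0.2, -0.1]
width: 0.0
```

```bash
python3 look.py s5.png
```

```text
t 7.35 p [594.8 103.6 103.4] yaw_y -1.8 r 54.8 phi -1.5 F [-0.1 -0.2 -0.1] q7 -0.19
t 7.4 p [594.8 103.6 103.4] yaw_y -1.8 r 54.8 phi -1.5 F [ 0.   0.3 -0.4] q7 -0.19
```

View pics/s5.png

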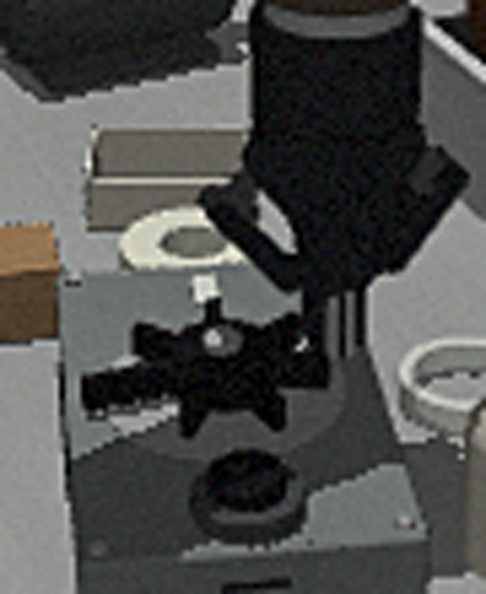

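>>> {"fn": "send_rows", "kwargs": {"steps": [0,0,-0.007,0,0,0,-0.007,0,0,0,-0.007,0,0.0041,-0.00015,0,-0.0748,0.0041,-0.00015,0,-0.0748,0.0041,-0.00015,0,-0.0748,0.0041,-0.00015,0,-0.0748,0.0041,-0.00015,0,-0.0748,0.0041,-0.00015,0,-0.0748,0.0041,-0.00015,0,-0.0748,0.0041,-0.00015,0,-0.0748,0.0041,-0.00015,0,-0.0748,0.0041,-0.00015,0,-0.0748,0.0041,-0.00015,0,-0.0748,0.0041,-0.00015,0,-0.0748,0,0,0,0,0,0,0,0]}}

```text
time: 9.1
tcp_pos: [576.0, 146.6, 124.9]
tcp_rot: [0.0, 0.347, 0.938, 0.0]
force: [-0.5, 0.2, 0.5]
width: 0.2
```

```bash
python3 look.py s6.png
```

```text
t 9.1 p [576.  146.6 124.9] yaw_y 49.4 r 55.0 phi 49.1 F [-0.5  0.2  0.5] q7 0.49
t 9.15 p [576.  146.4 124.7] yaw_y 49.4 r 54.9 phi 49.0 F [ 0.1  0.4 -0.1] q7 0.49
```

View pics/s6.png

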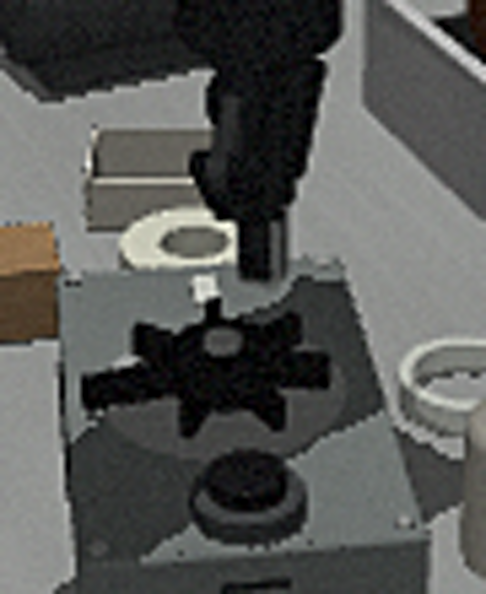

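The long tooth is now at (90,390): one click done, two to go. The coder hasn't moved.

>>> {"fn": "send_rows", "kwargs": {"steps": [0,0,0.007,0,0,0,0.007,0,0,0,0.007,0,0,0,0,0,0,0,0,0,-0.0041,-0.00015,0,0.0748,-0.0041,-0.00015,0,0.0748,-0.0041,-0.00015,0,0.0748,-0.0041,-0.00015,0,0.0748,-0.0041,-0.00015,0,0.0748,-0.0041,-0.00015,0,0.0748,-0.0041,-0.00015,0,0.0748,-0.0041,-0.00015,0,0.0748,-0.0041,-0.00015,0,0.0748,-0.0041,-0.00015,0,0.0748,-0.0041,-0.00015,0,0.0748,-0.0041,-0.00015,0,0.0748,0,0,0,0,0,0,0,0,0,0,0,0]}}

```text
time: 11.15
tcp_pos: [594.9, 103.6, 103.4]
tcp_rot: [-0.0, 0.718, 0.696, 0.0]
force: [-0.6, 0.6, 0.1]
width: 0.0
```

>>> {"fn": "send_rows", "kwargs": {"steps": [0,0,-0.007,0,0,0,-0.007,0,0,0,-0.007,0,0.0041,-0.00015,0,-0.0748,0.0041,-0.00015,0,-0.0748,0.0041,-0.00015,0,-0.0748,0.0041,-0.00015,0,-0.0748,0.0041,-0.00015,0,-0.0748,0.0041,-0.00015,0,-0.0748,0.0041,-0.00015,0,-0.0748,0.0041,-0.00015,0,-0.0748,0.0041,-0.00015,0,-0.0748,0.0041,-0.00015,0,-0.0748,0.0041,-0.00015,0,-0.0748,0.0041,-0.00015,0,-0.0748,0,0,0,0,0,0,0,0]}}

```text
time: 12.85
tcp_pos: [576.1, 146.7, 124.9]
tcp_rot: [0.0, 0.347, 0.938, 0.0]
force: [-0.8, 0.8, 1.3]
width: -0.3
```

```bash
python3 look.py s7.png
```

```text
t 12.85 p [576.1 146.7 124.9] yaw_y 49.4 r 55.1 phi 49.1 F [-0.8  0.8  1.3] q7 0.5
t 12.9 p [576.1 146.5 124.7] yaw_y 49.4 r 55.0 phi 48.9 F [ 0.2 -0.3 -0.5] q7 0.5
```

View pics/s7.png

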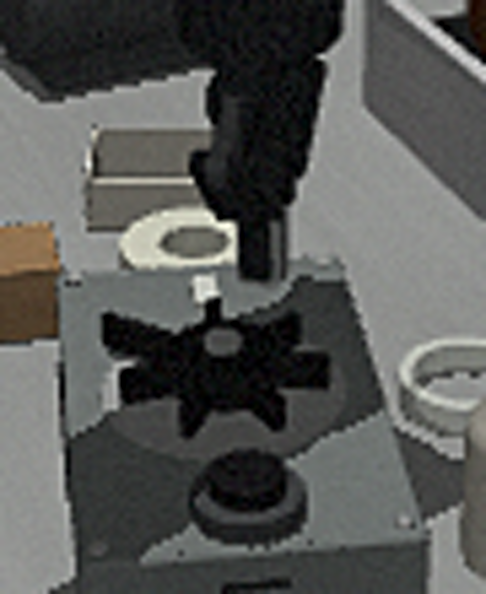

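>>> {"fn": "send_rows", "kwargs": {"steps": [0,0,0.007,0,0,0,0.007,0,0,0,0.007,0,0,0,0,0,0,0,0,0,-0.0041,-0.00015,0,0.0748,-0.0041,-0.00015,0,0.0748,-0.0041,-0.00015,0,0.0748,-0.0041,-0.00015,0,0.0748,-0.0041,-0.00015,0,0.0748,-0.0041,-0.00015,0,0.0748,-0.0041,-0.00015,0,0.0748,-0.0041,-0.00015,0,0.0748,-0.0041,-0.00015,0,0.0748,-0.0041,-0.00015,0,0.0748,-0.0041,-0.00015,0,0.0748,-0.0041,-0.00015,0,0.0748,0,0,0,0,0,0,0,0,0,0,0,0]}}

```text
time: 14.9
tcp_pos: [595.0, 103.7, 103.4]
tcp_rot: [-0.0, 0.718, 0.696, 0.0]
force: [0.2, 0.7, 0.9]
width: 0.2
```

>>> {"fn": "send_rows", "kwargs": {"steps": [0,0,-0.007,0,0,0,-0.007,0,0,0,-0.007,0,0,0,-0.02,0,0,0,-0.02,0,0,0,-0.02,0,0,0,0,0]}}

```text
time: 15.6
tcp_pos: [597.3, 103.6, 188.2]
tcp_rot: [0.002, 0.719, 0.695, 0.003]
force: [0.3, 0.1, -0.3]
width: -0.1
```

```bash
python3 look.py s8.png; python3 - <<'E'
from h import *
# expected target in crop s8 coordinates and key press delta
st=robot.observe();p=st['tcp_pos'];q=st['tcp_rot']
a=np.radians(75.5);u=np.array([np.cos(a),np.sin(a)]);C=np.array([540,105.])
key=C-97*u; print('key',key)
for n,P in(('long tip',[*(C+68*u),92]),('key',[*key,92]),('stud',[*C,99])): print(n,((proj('side',np.array(P))-(260,140))*5.4).round())
from scipy.spatial.transform import Rotation as R
r=R.from_quat(q,scalar_first=True)
print('delta tool',r.inv().apply(np.r_[key,118]-p))
E
```

```text
t 15.6 p [597.3 103.6 188.2] yaw_y -1.9 r 57.3 phi -1.4 F [ 0.3  0.1 -0.3] q7 -0.19
t 15.65 p [596.3 103.4 186.4] yaw_y -1.9 r 56.3 phi -1.6 F [-0.5  0.2  0.7] q7 -0.19
key [515.71313961  11.08967888]
long tip [[206. 281.]]
key [[245. 472.]]
stud [[221. 340.]]
delta tool [-95.07789692 -77.69534533  67.98481729]
```

View pics/s8.png

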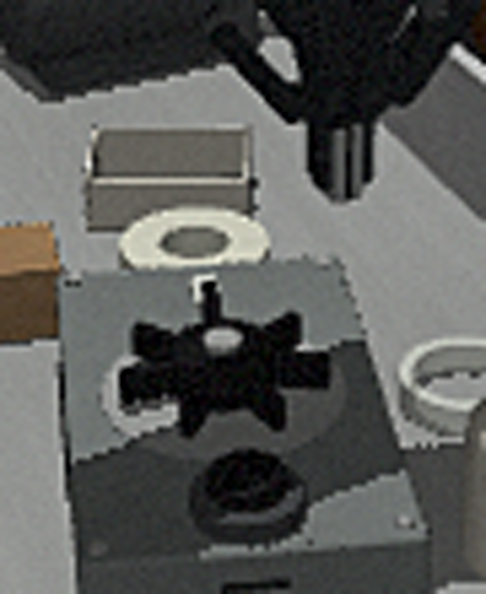

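>>> {"fn": "send_rows", "kwargs": {"steps": [-0.019,-0.0152,0,0,-0.019,-0.0152,0,0,-0.019,-0.0152,0,0,-0.019,-0.0152,0,0,-0.019,-0.0152,0,0,0,0,0.02,0,0,0,0.02,0,0,0,0.02,0,0,0,0,0,0,0,0,0,0,0,0,0]}}

```text
time: 16.75
tcp_pos: [516.3, 10.8, 124.9]
tcp_rot: [0.0, 0.719, 0.695, 0.0]
force: [0.0, -0.1, 0.2]
width: 0.2
```

```bash
python3 look.py s9.png
```

```text
t 16.75 p [516.3  10.8 124.9] yaw_y -1.9 r 97.1 phi -104.1 F [ 0.  -0.1  0.2] q7 -0.03
t 16.8 p [516.5  10.9 125.2] yaw_y -1.9 r 97.0 phi -104.0 F [-0.8  0.4  0.8] q7 -0.03
```

View pics/s9.png

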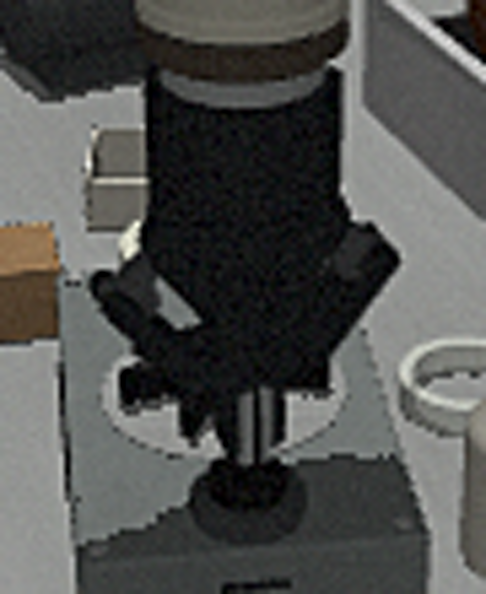

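Fingertip is over the key, about 7 mm above it, in line. Pressing in small steps.

>>> {"fn": "send_rows", "kwargs": {"steps": [0,0,0.002,0,0,0,0.002,0,0,0,0.002,0,0,0,0.002,0,0,0,0.002,0,0,0,0,0,0,0,0,0]}}

```text
time: 17.5
tcp_pos: [515.9, 10.8, 114.4]
tcp_rot: [-0.0, 0.719, 0.695, 0.0]
force: [-0.2, -0.4, 3.1]
width: 0.2
```

>>> {"fn": "send_rows", "kwargs": {"steps": [0,0,0.001,0,0,0,0.001,0,0,0,0,0,0,0,0,0]}}

```text
time: 17.9
tcp_pos: [515.9, 10.8, 112.4]
tcp_rot: [0.0, 0.719, 0.695, 0.0]
force: [-0.2, 0.8, 4.4]
width: -0.1
```

>>> {"fn": "send_rows", "kwargs": {"steps": [0,0,0.001,0,0,0,0,0,0,0,0,0]}}

```text
time: 18.2
tcp_pos: [515.9, 10.8, 111.3]
tcp_rot: [0.0, 0.719, 0.695, 0.0]
force: [-1.3, -0.1, 3.7]
width: -0.1
```

>>> {"fn": "send_rows", "kwargs": {"steps": [0,0,0.0005,0,0,0,0,0,0,0,0,0]}}

```text
time: 18.5
tcp_pos: [515.9, 10.8, 111.1]
tcp_rot: [0.0, 0.719, 0.695, 0.0]
force: [-2.2, -0.7, 7.6]
width: 0.2
```

>>> {"fn": "send_rows", "kwargs": {"steps": [0,0,0.0008,0,0,0,0,0,0,0,0,0]}}

```text
time: 18.8
tcp_pos: [516.0, 10.8, 111.0]
tcp_rot: [0.0, 0.719, 0.695, 0.0]
force: [-4.3, 0.0, 13.8]
width: 0.2
```

Firm stop: 13.8 N with no more travel, so the key is fully down. I'll release it straight up and then move away.

>>> {"fn": "send_rows", "kwargs": {"steps": [0,0,-0.002,0,0,0,-0.003,0,0,0,-0.005,0,0,0,-0.01,0,0,0,-0.02,0,0,0,-0.03,0,0,0,-0.03,0,0,0,-0.03,0,0,0,-0.03,0,-0.04,0,0,0,-0.04,0,0,0,-0.04,0,0,0,-0.04,0,0,0,-0.04,0,0,0,-0.04,0,0,0,0,0,0,0,0,0,0,0]}}

```text
time: 20.5
tcp_pos: [507.0, -230.2, 270.0]
tcp_rot: [-0.0, 0.72, 0.694, -0.0]
force: [-0.0, 1.2, -1.3]
width: -0.0
```

```bash
python3 look.py s10.png; python3 -c "
from h import *
snap('top','t10.png',(230,160,370,270),5.4)"
```

```text
t 20.5 p [ 507.  -230.2  270. ] yaw_y -2.1 r 336.9 phi -95.6 F [-0.   1.2 -1.3] q7 0.43
t 20.55 p [ 507.5 -228.7  269.9] yaw_y -1.9 r 335.2 phi -95.6 F [-0.7  0.1  0. ] q7 0.43
```

View pics/s10.png

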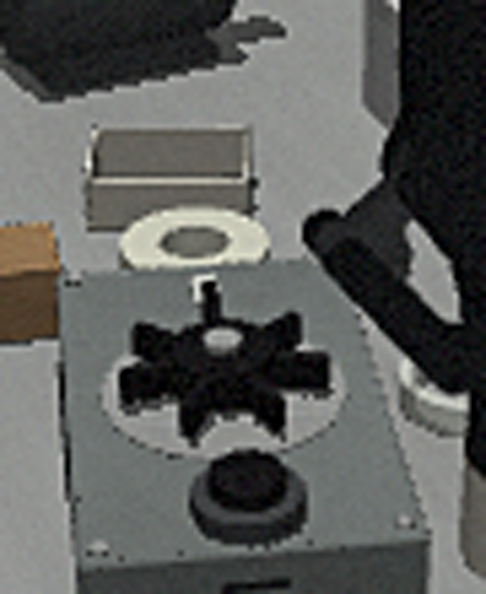

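View pics/t10.png

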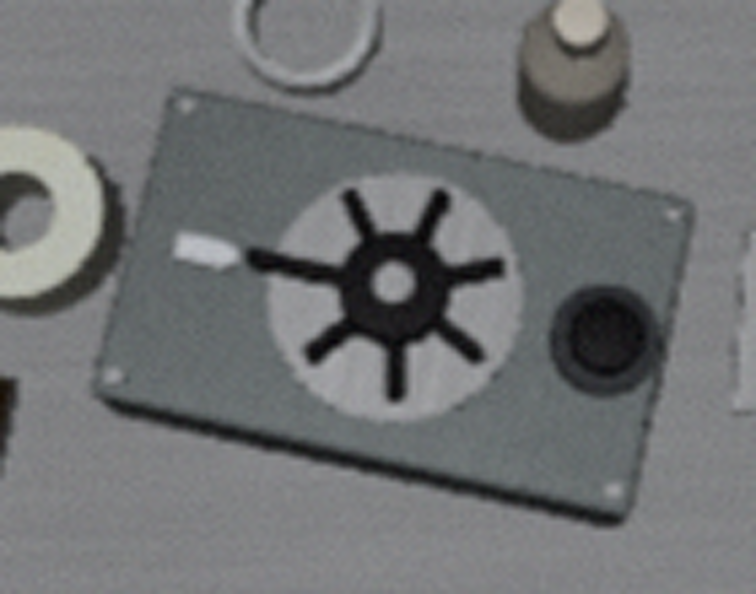

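The top view shows the long tooth tip at (248,258), right at the pointer's nose (240,257). The key is up, and the coder and bystanders sit at the same pixels as in the first picture.

```bash
python3 -c "
from bench import robot
print(robot.hand_in())"
```

```text
the job is handed in; nothing more can be done
None
```

The wheel is set with its long tooth at the pointer, the print key has been pressed fully and released, and the job is handed in at about 20.6 s of the 56 s allowed.

- **Wheel:** It started three clicks short. I turned it with three separate one-click pushes of the closed fingertips, always on the short teeth on the far side, and lifted clear each time. Side pictures after each push showed one click and no overrun.
- **Key:** I pressed it only after a picture confirmed the wheel setting. It came to a firm stop at about 14 N, with no more travel, after about 6 mm. I then let it come up and moved the arm away.
- **Last checks:** In the final top and side pictures, the long tooth is in line with the pointer and the key is up. The coder is where it started, and so are the things around it that the pictures show. The robot was touching nothing. The close-up pictures at the end did not take in the scraper's handle, the pen cup, the clip tray or the label box in full, but the arm stayed well above those. No check failed or disagreed.

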